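# Switch the jewellery cleaner over to rinsing

## Robot

A 7-joint arm with a two-finger parallel gripper is mounted at the origin on the work surface. World frame = base frame: x ahead of the robot, y to its left, z up, the work surface at z = 0. Lengths are in m, angles in rad, forces in N, time in s.
With the tool pointing down it reaches from about 0.4 to 0.9 m from the base axis. Payload 5.5 kg.
Tool frame: the origin (TCP) lies at the very end of the fingers, on their centre line; the grasp point (between the pads) lies 19 mm behind it; z points along the fingers, y is the line along which they close (so a half turn about z gives the same grasp; the last joint's range is limited). The gripper opens to 92 mm and grips with 3 to 60 N. Pads are 19 mm wide; open, the fingers measure 130 mm over their backs; the gripper's body (75 mm by 190 mm) begins 47 mm behind the grasp point.
Start: joints at [-0.902, 0.501, -0.427, 1.55, 0.221, 1.138, -0.21], TCP at [0.257, 0.597, 0.227] pointing down, gripper open.
Joint ranges: [-2.88, 2.88], [-0.31, 2.03], [-1.54, 1.56], [0.2, 2.42], [-1.41, 4.55], [0.19, 2.02], [-2.57, 2.57]. Speed limits (rad/s): [2.57, 2.57, 3.14, 3.14, 3.14, 3.14, 3.14].

## Interface

Orientations are given as a unit quaternion [w, x, y, z].
In Python, from workcell import monitor, optics, job gives the robot as it stands.
- The arm moves only by the shell command python3 -m pendant 'ROWS' [FORCE]. ROWS is JSON, a list of rows, each a list of 3 entries, a list of its own where there are three numbers: the gripper's target within -1 to 1 (fully open at 1, half-way at 0, shut at -1), then the shift along the tool's x, y, z in cm, then the turn about the tool's z in degrees. A call has 1 to 10 rows; each row is the pose to reach, as a shift and turn from the pose commanded when the call began, along the tool's axes at that moment; what a row does not reach only later rows make up. A row lasts 1/10 s, in which the tool goes at most 50 mm and 8.59 degrees, less where a joint would pass 70% of its speed; a pose out of reach is approached as far as the arm can. A call with a gripper value outside its range is refused whole. The fingers move at their own pace and stop on an object; FORCE is the grip in N (left out, the last holds). Time passes only in rows, so rows that repeat a pose let the fingers close. It gives the time, the measured TCP pose, the force, the opening and the grip force at its end, in the units of the state.
- monitor.read_state(): the state, without advancing time (a new reading comes with each control period).
- optics.snapshot(name): name is "side" or "top" or "wrist"; returns the picture (384x512x3 uint8, blue, green, red); there is no depth.
- optics.camera_info(name): a dict with "mtx" (3x3 intrinsics, pixels), "extrinsics" (4x4, takes a point from camera to world coordinates); the wrist camera has in their place "T_tool_cam" (4x4, takes a point from camera to tool coordinates, whose origin is the TCP and whose axes are the flange's). Camera axes: x right, y down, z forward; pixel columns grow to the right and rows downward; lengths in m; the calibration is good to about 2 mm. The wrist camera is an equidistant fisheye: a pixel r from the principal point sees the ray r / f radians off the axis. A picture is of the moment at which its call begins: read the wrist's pose just before it. camera_info takes no time and is no camera call.
- job.close_job(): hands the job in; it is judged then, once.
The state is a dict: "time_s": time; "joints": joint angles; "qvel": joint speeds; "joint_efforts": joint torques, N m; "eef_pos": TCP position; "orientation": TCP orientation; "wrist_force": force on the tool from outside, world axes, zero at the start; "wrist_torque": the same for the moment, N m; "gripper_width": opening from 0.0 (shut) to 1.0 (fully open); "grip_force": force on a finger pad.
Only numpy, scipy, OpenCV 4.12 (cv2) and the standard library are available. Lean on these libraries where they do the work, as an engineer would, in place of code of your own. Each camera call takes 0.05 s, during which the arm holds its last target. There are 200 camera calls.

## Task

Switch the jewellery cleaner from washing to rinsing: press the red push-pull cap fully home on its bottle and pull the blue one all the way up on its bottle, in either order. Only when both caps are set, press the cleaner's white key fully down and let it go, and then do the same with the green key. Leave the yellow key alone, leave both caps as you set them, and do not shift the other things on the bench.

Things in the scene. Friction and masses are not known exactly. Their poses are not given: they have to be found in the camera images.
- bottle_red: White bottle with a red band, fixed to the bench: steel foot 100 mm across and 8 mm high, body 82 mm across, shoulder top 104 mm above the bench. Origin at the centre of its underside, z up. It carries the red cap.
- cap_red (a joint): Height of the red cap above its closed place, m: 0 = fully home, 0.028 = fully up. It is held firmly by its detent: it takes about 7 N to slide it up or down, and it stays where it is left. It does not come off.
- cap_red_top (a point): Centre of the top face of the red cap: a ribbed red upright cylinder, 44 mm across (46 mm over the ribs) and 55 mm high, on the bottle's axis. Top 161 mm above the bench when home, 189 mm when fully up. z up.
- bottle_blue: The same bottle with a blue band. It may stand to the left or the right of the red one. It carries the blue cap.
- cap_blue (a joint): Height of the blue cap above its closed place, m: 0 = fully home, 0.028 = fully up. Same hold and force as the red cap.
- cap_blue_top (a point): Centre of the top face of the blue cap, of the same size as the red cap: 161 mm above the bench when home, 189 mm when fully up.
- bath: White ultrasonic cleaner, fixed to the bench: 220 mm (its x) by 260 mm (its y), top deck 110 mm high, with a steel and glass lid (up to 127 mm high) on its +x part. Three round keys stand in a row along its y, 75 mm apart, 75 mm from its centre towards its -x side, in any order. Origin at the centre of its underside.
- key_white_top (a point): Centre of the top of the white key (rinse): 32 mm round spring key in a black housing on the cleaner's deck, moves straight down, origin on its top face.
- key_white (a joint): Depth of the white key, m: 0 = released, 0.006 = fully down (about 5 N). Springs back.
- key_green_top (a point): Centre of the top of the green key (start), same kind.
- key_green (a joint): Depth of the green key, m: 0 = released, 0.006 = fully down (about 5 N).
- key_yellow_top (a point): Centre of the top of the yellow key (not to be pressed), same kind.
- key_yellow (a joint): Depth of the yellow key, m: 0 = released, 0.006 = fully down.
- tin: Bystander: brown-labelled tin, 68 mm across, 110 mm high, loose on the bench. Origin at the centre of its underside.
- pink_jar: Bystander: white jar with a pink lid, 60 mm across, 75 mm high, loose. Origin at the centre of its underside.
- bangle: Bystander: silver bangle lying flat, 68 mm across, 12 mm high, loose. Origin at the centre of its underside.
- brush: Bystander: small brush 170 mm long lying on the bench, loose. Origin under its middle, its x along the brush.
Things that resemble listed ones, but are neither listed nor needed, are in the scene too. Leave any purple look-alike of the bottle_red alone.

How it is judged:
By the outcome, as a careful person would: the job done as asked, in the order asked, and still so for the second after the job is handed in, with the robot touching nothing.
It also fails if it takes over 61 s, if anything falls off the work surface, if the arm or the gripper's body presses on something with over 40 N, if the wrist force passes 120 N, or if a joint passes its speed limit or range.

## Working session

There is one attempt and no reset: what is moved stays moved. The work goes in short steps, Python scripts to look and compute and a shell command to move; the robot and the scene stay as the last step left them, time stands still between calls to the robot, and variables do not carry over. Pictures are saved under pics/ and viewed, at most 10 in all, crops included, and the job is handed in when it is done.

```bash
mkdir -p pics; cat > h.py <<'E'
import numpy as np, cv2
from workcell import monitor, optics, job
def ray(name,u,v):
    c=optics.camera_info(name);K=np.array(c['mtx']);T=np.array(c['extrinsics'])
    d=T[:3,:3]@np.linalg.solve(K,[u,v,1.]);return T[:3,3],d
def atz(name,u,v,z):
    o,d=ray(name,u,v);return o+d*(z-o[2])/d[2]
def proj(name,p):
    c=optics.camera_info(name);K=np.array(c['mtx']);T=np.array(c['extrinsics'])
    q=K@(T[:3,:3].T@(np.array(p)-T[:3,3]));return q[:2]/q[2]
E
python3 - <<'E'
from h import *
s=monitor.read_state();print({k:np.round(v,3) for k,v in s.items()})
for n in('top','side'):
    cv2.imwrite(f'pics/{n}0.png',optics.snapshot(n)); c=optics.camera_info(n);print(n,np.round(c['mtx'],1).tolist(),np.round(c['extrinsics'],3).tolist())
print(optics.camera_info('wrist'))
E
```

```text
{'time_s': np.float64(0.0), 'joints': array([-0.902,  0.502, -0.427,  1.551,  0.221,  1.138, -0.21 ]), 'qvel': array([ 0.002, -0.   ,  0.   ,  0.   ,  0.001,  0.001,  0.001]), 'joint_efforts': array([-0.0000e+00, -5.6659e+01, -5.8170e+00, -2.7913e+01, -6.9000e-02,
        3.0000e-02,  0.0000e+00]), 'eef_pos': array([0.256, 0.597, 0.226]), 'orientation': array([-0.   ,  0.201,  0.979, -0.001]), 'wrist_force': array([0.316, 0.337, 0.917]), 'wrist_torque': array([ 0.031,  0.012, -0.007]), 'grip_force': np.float64(0.0), 'gripper_width': np.float64(1.0)}
top [[375.8, 0.0, 249.0], [0.0, 375.8, 199.1], [0.0, 0.0, 1.0]] [[0.021, -0.987, 0.156, 0.41], [-1.0, -0.022, -0.004, 0.047], [0.007, -0.156, -0.988, 1.126], [0.0, 0.0, 0.0, 1.0]]
side [[438.2, 0.0, 254.3], [0.0, 438.2, 186.4], [0.0, 0.0, 1.0]] [[0.938, -0.19, 0.29, 0.306], [-0.346, -0.471, 0.811, -0.773], [-0.017, -0.861, -0.508, 0.639], [0.0, 0.0, 0.0, 1.0]]
{'mtx': array([[297.31863964,   0.        , 257.95450751],
       [  0.        , 297.31863964, 190.91673231],
       [  0.        ,   0.        ,   1.        ]]), 'T_tool_cam': array([[-4.02613667e-04, -9.56899115e-01, -2.90420250e-01,
         7.83870767e-02],
       [ 9.99999068e-01, -7.64226864e-04,  1.13172108e-03,
         4.68098281e-04],
       [-1.30488985e-03, -2.90419524e-01,  9.56898530e-01,
        -1.57438640e-01],
       [ 0.00000000e+00,  0.00000000e+00,  0.00000000e+00,
         1.00000000e+00]])}
```

View pics/top0.png

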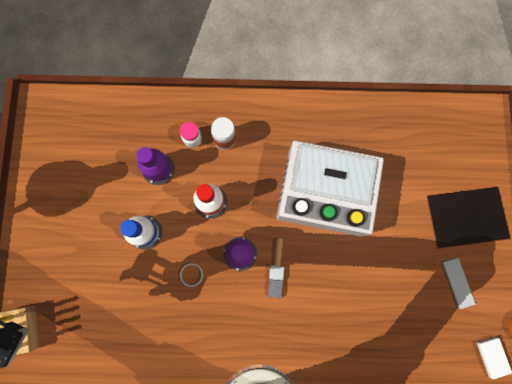

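View pics/side0.png

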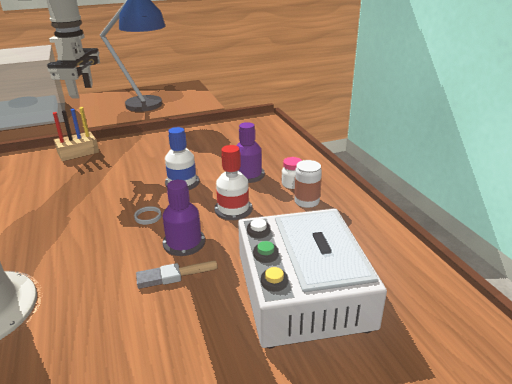

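The top view shows the red cap at (206,192), the blue cap at (131,229), and purple look-alikes at (150,160) and (240,253). The white, green and yellow keys are at (302,206), (330,212) and (357,217). The other blue and red items (pens at left, lamp) aren't bottles. In the side view the red cap is at (231,157) and the blue at (177,138). I'll check these in one close crop.

```bash
python3 - <<'E'
from h import *
t=cv2.imread('pics/top0.png');s=cv2.imread('pics/side0.png')
f=lambda i,x,y,w,h:cv2.resize(i[y:y+h,x:x+w],None,fx=4,fy=4,interpolation=cv2.INTER_CUBIC)
a=np.hstack([f(t,105,165,100,70),f(t,185,165,0+60,70)]) if 0 else np.hstack([f(t,110,172,110,75),f(t,285,172,85,75)])
b=np.hstack([f(s,155,120,110,70),f(s,235,205,85,70)])
cv2.imwrite('pics/crop1.png',np.vstack([a,b]))
E
```

```text
(no output)
```

View pics/crop1.png

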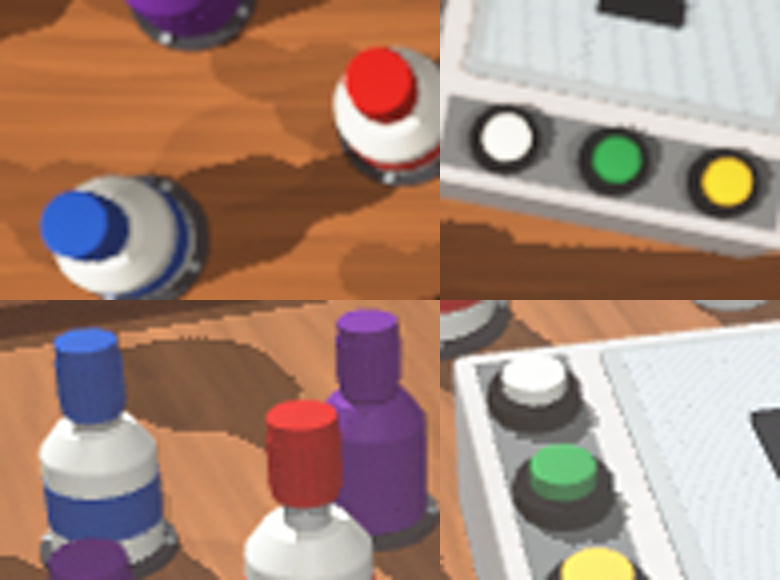

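The crop confirms the red, blue and white caps and keys. Next I triangulate the positions.

```bash
python3 - <<'E'
from h import *
from scipy.optimize import least_squares
P={'blue':((129.5,228),(176.8,130)),'red':((204.9,192.6),(231,148.7)),'white':((301.6,205.9),(258.4,222.7)),'green':((328.2,211.4),(266,244.7)),'yellow':((356.6,217.4),(274.5,273))}
for k,(a,b) in P.items():
    r=least_squares(lambda p:np.r_[proj('top',p)-a,proj('side',p)-b],[.5,0,.1]);print(k,r.x.round(4),r.fun.round(1))
for n,p,z in(('tin',(223,126),.11),('jar',(190,131),.075),('purp1',(146,156),.18),('purp2',(240,251),.18),('brush1',(278,240),.02),('bangle',(191,275),.01)):print(n,atz('top',*p,z).round(3))
from scipy.spatial.transform import Rotation as R
q=monitor.read_state()['orientation'];print(R.from_quat(np.r_[q[1:],q[0]]).as_matrix().round(3))
E
```

```text
blue [0.4823 0.3458 0.1668] [ 0.1 -0.7 -0.7  0.1]
red [0.5773 0.1559 0.1769] [ 0.2 -1.  -1.   0.2]
white [ 0.5535 -0.0985  0.1309] [ 0.1 -0.5 -0.4  0.1]
green [ 0.5412 -0.1699  0.131 ] [ 0.2 -0.9 -0.6  0.1]
yellow [ 0.5269 -0.2459  0.1296] [ 0.2 -0.9 -0.6  0.1]
tin [0.778 0.121 0.11 ]
jar [0.773 0.219 0.075]
purp1 [0.667 0.312 0.18 ]
purp2 [0.428 0.063 0.18 ]
brush1 [ 0.466 -0.045  0.02 ]
bangle [0.359 0.207 0.01 ]
[[-0.919  0.395 -0.001]
 [ 0.395  0.919 -0.002]
 [-0.    -0.002 -1.   ]]
```

```bash
python3 -m pendant '[[1,[-30.7,-14.1,0],0],[1,[-30.7,-14.1,0],0],[1,[-30.7,-14.1,0],0],[1,[-30.7,-14.1,0],0],[1,[-30.7,-14.1,0],0],[1,[-30.7,-14.1,0],0],[1,[-30.7,-14.1,0],0],[1,[-30.7,-14.1,0],0],[1,[-30.7,-14.1,0],0],[1,[-30.7,-14.1,0],0]]' 20
python3 - <<'E'
from h import *
s=monitor.read_state();print(s['eef_pos'].round(4),s['orientation'].round(3))
cv2.imwrite('pics/w1.png',optics.snapshot('wrist'));cv2.imwrite('pics/s1.png',optics.snapshot('side'))
E
```

```text
time_s: 1.1
eef_pos: [0.4817, 0.3477, 0.2265]
orientation: [-0.001, 0.201, 0.98, 0.0]
wrist_force: [-0.3, -0.3, 0.3]
gripper_width: 1.005
grip_force: 0.0
[0.4817 0.3477 0.2265] [-0.001  0.201  0.98   0.   ]
```

View pics/w1.png

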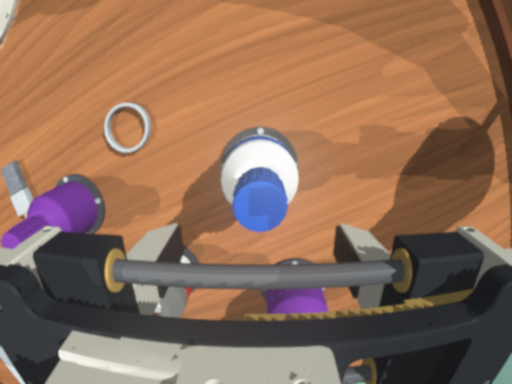

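The wrist view has the blue cap's top face centred at about (260,207), with the bangle to its left and purple bottles left and below.

```bash
cat >> h.py <<'E'
def wr(u,v,h):
    c=optics.camera_info('wrist');K=c['mtx'];T=c['T_tool_cam']
    x,y=(u-K[0,2])/K[0,0],(v-K[1,2])/K[1,1];r=np.hypot(x,y)
    d=T[:3,:3]@np.r_[np.sin(r)*np.array([x,y])/r,np.cos(r)];o=T[:3,3]
    return o+d*(h-o[2])/d[2]
E
python3 -c "
from h import *
for z in(.161,.167,.189):print(wr(260.5,207,.2265-z).round(4))"
```

```text
[-0.0027  0.0028  0.0655]
[-0.0005  0.0027  0.0595]
[0.0075 0.0025 0.0375]
```

```bash
python3 -m pendant '[[1,[-0.15,0.1,3.5],0],[1,[-0.15,0.1,7],0],[1,[-0.15,0.1,10.4],0],[1,[-0.15,0.1,10.4],0],[0,[-0.15,0.1,10.4],0],[-1,[-0.15,0.1,10.4],0],[-1,[-0.15,0.1,10.4],0],[-1,[-0.15,0.1,10.4],0],[-1,[-0.15,0.1,10.4],0],[-1,[-0.15,0.1,10.4],0]]' 35
```

```text
time_s: 2.2
eef_pos: [0.485, 0.3469, 0.1233]
orientation: [0.0, 0.202, 0.979, 0.0]
wrist_force: [-0.2, 0.4, 0.6]
gripper_width: 0.527
grip_force: 0.0
```

```bash
python3 -m pendant '[[-1,[0,0,0],0],[-1,[0,0,0],0],[-1,[0,0,0],0]]' 35
```

```text
time_s: 2.5
eef_pos: [0.4853, 0.3476, 0.1232]
orientation: [0.0, 0.201, 0.98, 0.001]
wrist_force: [2.2, 2.2, 1.8]
gripper_width: 0.474
grip_force: 35.0
```

```bash
python3 -m pendant '[[-1,[0,0,-0.3],0],[-1,[0,0,-0.6],0],[-1,[0,0,-0.9],0],[-1,[0,0,-1.2],0],[-1,[0,0,-1.5],0],[-1,[0,0,-1.8],0],[-1,[0,0,-2.0],0],[-1,[0,0,-2.2],0],[-1,[0,0,-2.4],0],[-1,[0,0,-2.4],0]]' 35
```

```text
time_s: 3.5
eef_pos: [0.4852, 0.3476, 0.1451]
orientation: [0.0, 0.201, 0.98, 0.001]
wrist_force: [6.8, 6.5, -12.3]
gripper_width: 0.471
grip_force: 35.0
```

```bash
python3 -m pendant '[[-1,[0,0,-0.2],0],[-1,[0,0,-0.4],0],[-1,[0,0,-0.6],0],[-1,[0,0,-0.8],0],[-1,[0,0,-0.9],0],[-1,[0,0,-0.9],0]]' 35
python3 - <<'E'
from h import *
cv2.imwrite('pics/s2.png',optics.snapshot('side'))
i=cv2.imread('pics/s2.png')[60:220,110:280];cv2.imwrite('pics/s2c.png',cv2.resize(i,None,fx=3,fy=3))
E
```

```text
time_s: 4.1
eef_pos: [0.4841, 0.3478, 0.1487]
orientation: [-0.002, 0.201, 0.98, 0.001]
wrist_force: [15.6, 15.1, -46.2]
gripper_width: 0.472
grip_force: 34.9
```

View pics/s2c.png

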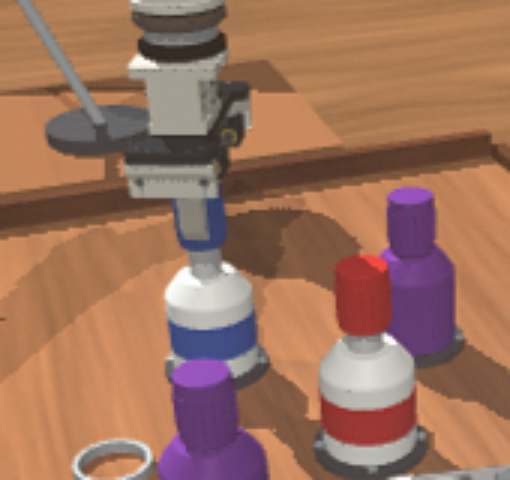

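The neck is exposed and the pull force has jumped to 46 N, so the blue cap is at its upper stop. I relax the pull, then open and rise.

```bash
python3 -m pendant '[[-1,[0,0,0.5],0],[0,[0,0,0.5],0],[1,[0,0,0.5],0],[1,[0,0,0.5],0],[1,[0,0,0.5],0],[1,[0,0,0.5],0],[1,[0,0,0.5],0],[1,[0,0,0.5],0],[1,[0,0,0.5],0]]'
```

```text
time_s: 5.05
eef_pos: [0.4848, 0.3468, 0.1508]
orientation: [0.0, 0.202, 0.979, 0.0]
wrist_force: [-0.3, -0.9, 0.8]
gripper_width: 0.995
grip_force: 0.0
```

```bash
python3 -m pendant '[[1,[0,0,-4],0],[1,[0,0,-8],0],[0,[-3,-2.6,-8],0],[-1,[-6,-5.2,-8],0],[-1,[-9,-7.8,-8],0],[-1,[-12,-10.4,-8],0],[-1,[-15,-13,-8],0],[-1,[-16,-13.9,-8],0],[-1,[-16,-13.9,-8],0],[-1,[-16,-13.9,-8],0]]'
python3 - <<'E'
from h import *
s=monitor.read_state();print(s['eef_pos'].round(4),s['orientation'].round(3))
im=optics.snapshot('wrist');cv2.imwrite('pics/w2.png',im)
m=cv2.inRange(im,(0,0,150),(70,70,255));_,l,st,c=cv2.connectedComponentsWithStats(m)
for i in np.argsort(-st[1:,4])[:3]+1:print(st[i],c[i])
t=optics.snapshot('top');cv2.imwrite('pics/t2.png',t)
s=optics.snapshot('side');cv2.imwrite('pics/s3.png',s)
f=lambda i,x,y,w,h:cv2.resize(i[y:y+h,x:x+w],(w*3,h*3))
cv2.imwrite('pics/c3.png',np.hstack([f(im,180,130,160,150),f(s,150,90,100,150)]))
E
```

```text
time_s: 6.05
eef_pos: [0.5762, 0.1577, 0.2307]
orientation: [-0.0, 0.201, 0.98, 0.001]
wrist_force: [0.4, -0.2, -0.7]
gripper_width: 0.35
grip_force: 0.0
[0.5762 0.1577 0.2307] [-0.     0.201  0.98   0.001]
```

View pics/c3.png

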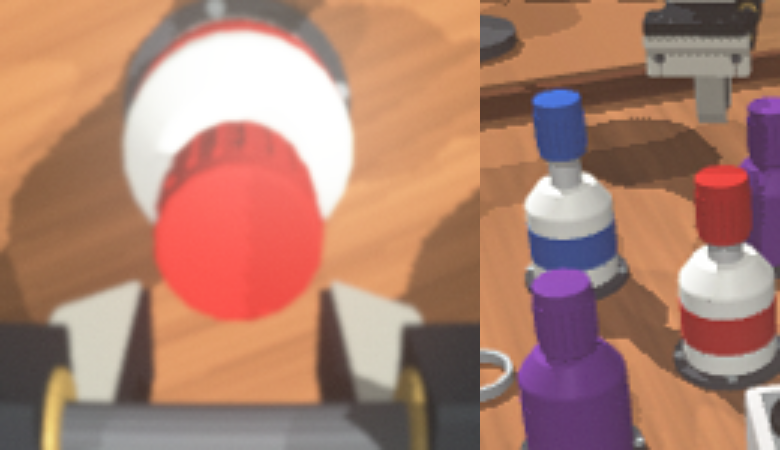

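Blue is clearly up. The red cap's top is centred at wrist pixel (260,209), which is right under the tool. I press it with closed fingers.

```bash
python3 -m pendant '[[-1,[0,0,2],0],[-1,[0,0,3.5],0],[-1,[0,0,4],0],[-1,[0,0,4.4],0],[-1,[0,0,4.8],0],[-1,[0,0,5.2],0],[-1,[0,0,5.6],0],[-1,[0,0,6],0],[-1,[0,0,6.4],0],[-1,[0,0,6.7],0]]'
python3 -m pendant '[[-1,[0,0,0.2],0],[-1,[0,0,0.4],0],[-1,[0,0,0.6],0],[-1,[0,0,0.6],0]]'
```

```text
time_s: 7.2
eef_pos: [0.5773, 0.1562, 0.1649]
orientation: [0.001, 0.202, 0.979, 0.0]
wrist_force: [-2.1, -0.2, 6.6]
gripper_width: 0.005
grip_force: 3.6
time_s: 7.6
eef_pos: [0.5776, 0.1562, 0.1611]
orientation: [0.001, 0.202, 0.979, 0.0]
wrist_force: [-8.7, -2.1, 19.3]
gripper_width: 0.002
grip_force: 9.8
```

```bash
python3 -m pendant '[[-1,[0,0,0.2],0],[-1,[0,0,0.35],0],[-1,[0,0,0.35],0]]'
```

```text
time_s: 7.9
eef_pos: [0.5778, 0.1563, 0.1609]
orientation: [0.002, 0.202, 0.979, 0.0]
wrist_force: [-14.7, -5.1, 39.2]
gripper_width: 0.006
grip_force: 19.9
```

Red is home: it read 161 mm and held rigid under 39 N. Now I go over the white key.

```bash
python3 -m pendant '[[-1,[0,0,-3],0],[-1,[0,0,-6.5],0],[-1,[-1.5,-4.4,-6.5],0],[-1,[-3,-9,-6.5],0],[-1,[-4.4,-13.5,-6.5],0],[-1,[-5.9,-18,-6.5],0],[-1,[-7.4,-22.5,-6.5],0],[-1,[-7.9,-24.4,-6.5],0],[-1,[-7.9,-24.4,-6.5],0],[-1,[-7.9,-24.4,-6.5],0]]'
python3 - <<'E'
from h import *
s=monitor.read_state();print(s['eef_pos'].round(4),s['orientation'].round(3))
w=optics.snapshot('wrist');t=optics.snapshot('top');s=optics.snapshot('side')
f=lambda i,x,y,w,h,k=3:cv2.resize(i[y:y+h,x:x+w],(w*k,h*k),interpolation=cv2.INTER_CUBIC)
cv2.imwrite('pics/c4.png',np.hstack([cv2.resize(w,(480,360)),f(s,160,100,150,180,2)]))
E
```

```text
time_s: 8.9
eef_pos: [0.5533, -0.0993, 0.2194]
orientation: [0.0, 0.202, 0.979, 0.0]
wrist_force: [0.1, 1.3, -0.5]
gripper_width: 0.007
grip_force: 0.0
[ 0.5533 -0.0993  0.2194] [0.    0.202 0.979 0.   ]
```

View pics/c4.png

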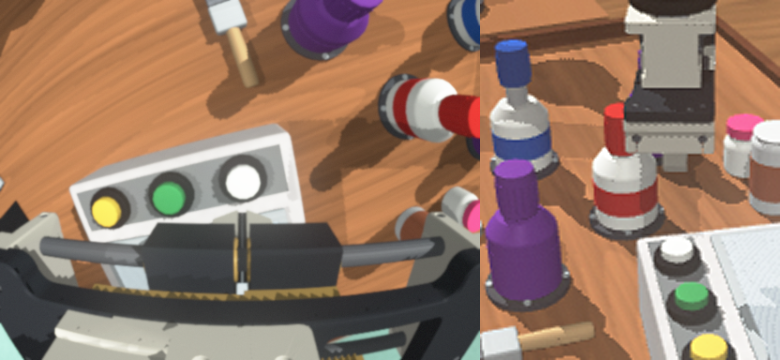

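In the wrist view the white key is at full-frame pixel (259,194), green at (180,211) and yellow at (113,226). In the side view red is seated and blue is up.

```bash
python3 -c "
from h import *
for z in(.125,.131):print(wr(259.2,194,.2194-z).round(4),wr(180,211,.2194-z).round(4))
a=np.array([.5535,-.0985]);b=np.array([.5412,-.1699]);R=np.array([[-.919,.395],[.395,.919]]);print(R@(b-a))"
```

```text
[-0.0009  0.0019  0.0944] [-0.0174 -0.0715  0.0944]
[0.001  0.0018 0.0884] [-0.0152 -0.0698  0.0884]
[-0.0168993 -0.0704751]
```

```bash
python3 -m pendant '[[-1,[0,0.1,4],0],[-1,[0,0.1,7.8],0],[-1,[0,0.1,8.3],0],[-1,[0,0.1,8.6],0],[-1,[0,0.1,8.9],0],[-1,[0,0.1,9.2],0],[-1,[0,0.1,9.5],0],[-1,[0,0.1,9.5],0]]'
python3 -m pendant '[[-1,[0,0,0.15],0],[-1,[0,0,0.3],0],[-1,[0,0,0.3],0]]'
```

```text
time_s: 9.85
eef_pos: [0.5551, -0.098, 0.1263]
orientation: [0.002, 0.201, 0.98, 0.0]
wrist_force: [-1.0, 2.1, 7.6]
gripper_width: 0.002
grip_force: 4.0
time_s: 10.15
eef_pos: [0.5553, -0.0981, 0.1258]
orientation: [0.002, 0.201, 0.98, 0.0]
wrist_force: [-8.6, 3.5, 27.6]
gripper_width: 0.007
grip_force: 13.9
```

The white key bottomed out at 28 N. I release it and move to green.

```bash
python3 -m pendant '[[-1,[0,0,-2],0],[-1,[0,0,-4.5],0],[-1,[0,0,-4.5],0],[-1,[-0.8,-3.5,-4.5],0],[-1,[-1.65,-7.1,-4.5],0],[-1,[-1.65,-7.1,-4.5],0],[-1,[-1.65,-7.1,-4.5],0],[-1,[-1.65,-7.1,-4.5],0]]'
python3 -m pendant '[[-1,[0,0,2],0],[-1,[0,0,3],0],[-1,[0,0,3.3],0],[-1,[0,0,3.6],0],[-1,[0,0,3.9],0],[-1,[0,0,4.2],0],[-1,[0,0,4.4],0],[-1,[0,0,4.5],0],[-1,[0,0,4.5],0]]'
```

```text
time_s: 10.95
eef_pos: [0.5408, -0.1693, 0.166]
orientation: [-0.0, 0.201, 0.98, 0.0]
wrist_force: [0.1, 0.6, 0.9]
gripper_width: 0.005
grip_force: 0.0
time_s: 11.85
eef_pos: [0.5412, -0.1696, 0.1257]
orientation: [0.001, 0.201, 0.98, 0.0]
wrist_force: [-12.8, 5.7, 33.0]
gripper_width: 0.006
grip_force: 16.6
```

Green also bottomed out, at 33 N. I lift clear and check before handing in.

```bash
python3 -m pendant '[[-1,[0,0,-3],0],[-1,[0,0,-7],0],[-1,[0,0,-10],0],[-1,[0,0,-12],0],[-1,[0,0,-12],0],[-1,[0,0,-12],0]]'
python3 - <<'E'
from h import *
cv2.imwrite('pics/c5.png',np.hstack([cv2.resize(optics.snapshot(n),(400,300)) for n in('side','top')]))
E
```

```text
time_s: 12.45
eef_pos: [0.5409, -0.1705, 0.2413]
orientation: [0.001, 0.202, 0.979, -0.0]
wrist_force: [-0.6, 0.1, -1.4]
gripper_width: 0.003
grip_force: 0.0
```

View pics/c5.png

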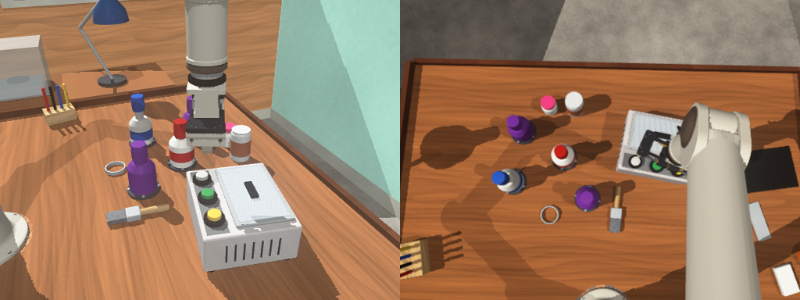

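The picture shows the blue cap up, the red cap down, the bystanders in place and the arm clear.

```bash
python3 -c "
from workcell import job;print(job.close_job())"
```

```text
the job is handed in; nothing more can be done
None
```

The job is handed in at about 12.5 s of the 61 s: red cap pressed home, blue cap pulled fully up, then the white and green keys each pressed to the stop and released in that order; I never went near the yellow key, and nothing else looked moved in the last pictures.

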